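Press a connector home with bench locking pliers and release them

ROBOT

A 7-joint arm with a two-finger parallel gripper is mounted at the origin on the work surface. World frame = base frame: x ahead of the robot, y to its left, z up, the work surface at z = 0. Lengths are in m, angles in rad, forces in N, time in s.
With the tool pointing down it reaches from about 0.35 to 0.9 m from the base axis. Payload 19.9 kg.
Tool frame: the origin (TCP) lies between the finger pads; the fingertips stand 19 mm ahead of it and the grasp point (between the pads) is the TCP; z points along the fingers, y is the line along which they close (so a half turn about z gives the same grasp; the last joint's range is limited). The gripper opens to 94 mm and grips with 3 to 60 N. Pads are 16 mm wide; open, the fingers measure 119 mm over their backs; the gripper's body (75 mm by 177 mm) begins 78 mm behind the grasp point.
Start: joints at [-1.196, 0.417, -0.01, 1.614, 0.005, 1.111, -0.053], TCP at [0.252, 0.572, 0.224] pointing down, gripper open.
Joint ranges: [-2.81, 2.81], [-0.39, 2.02], [-1.27, 1.25], [0.06, 2.57], [-1.19, 4.33], [0.19, 2], [-2.82, 2.82]. Speed limits (rad/s): [1.89, 1.89, 2.39, 2.39, 3.01, 3.01, 3.01].

INTERFACE

Orientations are given as a 3x3 rotation matrix whose columns are the frame's x, y, z axes.
In Python, from rig import robot gives the robot as it stands. Calls block until the motion is done:
- robot.move_ptp(position, orientation): joint-space move of the TCP to a pose.
- robot.move_linear(position, velocity=0.15, frame=None, threshold=None): straight line of the TCP; frame=None keeps the orientation; velocity is the mean speed in m/s. With threshold (N) it stops when the force on the tool has changed by that much, and returns True; else False.
- robot.goto_joints(angles): joint-space move.
- robot.gripper_to(opening): finger opening in m; the grip force is fixed at half the most; returns when the fingers have stopped.
- robot.pause(seconds).
- robot.ik(position, orientation): joint angles nearest the present ones, or None.
- robot.get_state(): the state.
- robot.grab_frame(name): name is "scene" or "side" or "wrist"; returns the picture (384x512x3 uint8, red, green, blue); there is no depth.
- robot.camera_info(name): a dict with "fx", "fy", "cx", "cy" (pixels), "rvec" (rotation vector, rad) and "tvec" (3), from world to camera coordinates, as OpenCV has them. Camera axes: x right, y down, z forward; pixel columns grow to the right and rows downward; lengths in m; the calibration is good to about 2 mm. A picture is of the moment at which its call begins: read the wrist's pose just before it. camera_info takes no time and is no camera call; for the wrist camera it gives the pose at the moment of the call.
A pose or a line that the arm cannot do raises robot.PlanningError and nothing moves.
- robot.sign_off(): hands the job in; it is judged then, once.
The state is a dict: "time": time; "qpos": joint angles; "joint_vel": joint speeds; "effort": joint torques, N m; "ee_pos": TCP position; "tool_rot": TCP orientation; "force": force on the tool from outside, world axes, zero at the start; "moment": the same for the moment, N m; "opening": finger opening in m; "grasp_force": force on a finger pad.
Only numpy, scipy, OpenCV 4.12 (cv2) and the standard library are available. Lean on these libraries where they do the work, as an engineer would, in place of code of your own. Each camera call takes 0.05 s, during which the arm holds its last target. There are 200 camera calls.

TASK

Slide the board carrier fully home under the jaw of the bench-mounted locking pliers, gently squeeze the black grip down until the pliers lock over centre by themselves and press the connector fully into the board, and take your hand off. Then flick the release lever so that the pliers spring open again, leaving the pressed board home in its carrier. Force nothing, do not press the connector with the hand, and leave the things lying around alone.

Things in the scene. Friction and masses are not known exactly. Their poses are not given: they have to be found in the camera images.
- press: bench-mounted locking pliers on a bolted-down steel plate 110 x 370 x 10 mm; origin: centre of its underside. x: away from the operator, the way the carrier goes in; y: along the tool from jaw (-y) to black grip (+y); z up. Two grey cheeks, 48 mm over their outsides and 105 mm high, stand round the toggle from y = -88 to 77 mm.
- carrier_tab (a point): top centre of the carrier's push face: upright aluminium tab 44 mm wide (y), 6 mm thick, facing -x of the press, its top 60 mm above the bench, at y = -135 mm of the press. Push it with the fingertips from the -x side along +x.
- carrier (a joint): slide of the board carrier in m: 0 = fully out towards -x of the press, 0.050 = home against the end stop, connector centred under the jaw. It rubs with about 3 N and stays where it is left. Pushing against the stop with more than 40 N bends it.
- connector_top (a point): centre of the top of the black connector, 34 x 12 x 10 mm, on the green board of the carrier; proud 6 mm at first, its top 41 mm above the bench, 35 mm when pressed home.
- connector (a joint): how far the connector is pressed into the board in m: 0 = proud, 0.006 = home. Press fit (20 N), it stays where it is left.
- jaw_tip (a point): lower end of the jaw's spring pad (18 mm round) as it is with the spring not compressed; more than 44 mm above the bench with the pliers open, about 32 mm when locked.
- grip_top (a point): point on top of the black grip (20 mm wide, 75 mm long), 140 mm from the pivot, 30 mm before the grip's end. Open, it is about 140 mm above the bench and slopes up 0.4 rad towards +y of the press. Pushed down it resists with up to about 13 N, which fades to nothing as it goes over centre; then it drops some 6 mm more by itself onto its stop and stays. Let go earlier and it springs open.
- handle_pivot (a point): pivot of the grip between the cheeks, axis along x of the press. The over-centre point is set by an unseen adjusting screw: it lies anywhere from 46 to 68 mm below the grip's open height and cannot be read off, so squeeze by feel. More than 40 N on any part of the pliers bends it.
- lever_knob (a point): centre of the black knob (18 mm thick, 26 mm long along x) on top of the release lever, a rod 65 mm long standing on the press's -x side (x = -72 mm), about 130 mm above the bench at rest, leaning 0.32 rad to -y. It turns about an axle along x at y = 94 mm, 68 mm above the bench.
- lever (a joint): angle of the release lever in rad: 0 = rest, grows as the knob is pushed to +y of the press, 0.65 = its end stop. After about 0.16 rad of light free play (3 to 4 N) it lifts the locked handle over centre (up to about 12 N at the knob); the pliers let go between 0.18 and 0.4. A light spring returns it.
- meter: bystander: red and black hand multimeter 75 x 150 x 36 mm, lying on the bench; origin: centre of its underside.
- jar: bystander: small jar, 52 mm across and 60 mm tall; origin: centre of its underside.
- screwdriver: bystander: screwdriver 180 mm long, lying on the bench; its x axis along the tool.

How it is judged:
On the way, in this order (a step that is already met when the one before it is completed fails the run):
1. the carrier is home against its stop (within 2 mm) (value of joint carrier above 0.048 m), for 0.2 s.
2. the pliers stay locked on the pressed connector with the hand off (height (world z) of jaw_tip below 0.038 m and value of joint connector above 0.005 m and contact force between each of the arm, the fingers and press below 0.3 N), for 0.5 s.
3. the release lever is pushed while the pliers are still locked (value of joint lever above 0.1 rad and height (world z) of jaw_tip below 0.038 m).
At the end, for the whole second after the job is handed in: The carrier is home (within 3 mm), the connector pressed in (within 1 mm), the pliers sprung open (grip top over 128 mm and jaw tip over 42 mm above the bench), the release lever back at rest (value of joint carrier above 0.047 m and value of joint connector above 0.005 m and height (world z) of jaw_tip above 0.042 m and height (world z) of grip_top above 0.128 m and value of joint lever below 0.1 rad); the robot touches nothing.
It fails at once if the press is pushed with more than 40 N (contact force between any of the fingers, the arm and press above 40 N).
It fails at once if the connector is pressed by the hand (contact force between the fingers and connector above 2 N).
It fails at once if a bystander is moved by more than 20 mm (distance of any of meter, jar, screwdriver from where it was at the start of the episode above 0.02 m).
It also fails if it takes over 72 s, if anything falls off the work surface, if the arm or the gripper's body presses on something with over 40 N, if the wrist force passes 120 N, or if a joint passes its speed limit or range.

## Working session

There is one attempt and no reset: what is moved stays moved. The work goes in short steps, each a Python script; the robot and the scene stay as the last script left them, time stands still between calls to the robot, and variables do not carry over. Pictures are saved under pics/ and viewed, at most 10 in all, crops included, and the job is handed in when it is done.

```bash
mkdir -p pics; python3 - <<'E'
from rig import robot
import cv2
for n in ("scene","side"):
    cv2.imwrite(f"pics/{n}0.png",cv2.resize(robot.grab_frame(n)[:,:,::-1],(800,600),interpolation=cv2.INTER_CUBIC))
    print(n,robot.camera_info(n))
s=robot.get_state();print(s["time"],s["ee_pos"],s["tool_rot"],s["force"])
E
```

```text
scene {'fx': 411.91168478027447, 'fy': 411.91168478027447, 'cx': 254.52348876029149, 'cy': 182.3644319874804, 'rvec': array([ 2.50102633,  0.71214179, -0.20145961]), 'tvec': array([-0.47640647, -0.2069796 ,  1.58251565])}
side {'fx': 452.67347000986956, 'fy': 452.67347000986956, 'cx': 261.0137899911819, 'cy': 185.0633438428654, 'rvec': array([ 2.11940061, -0.76228125,  0.38800477]), 'tvec': array([-0.44728505,  0.29859858,  1.1183198 ])}
0.1 [0.25233568 0.57142172 0.22388591] [[-9.14776774e-01  4.03959547e-01 -3.72433910e-04]
 [ 4.03959707e-01  9.14776134e-01 -1.08657981e-03]
 [-9.82406367e-05 -1.14442627e-03 -9.99999340e-01]] [ 1.09813875 -0.12221314  0.27089322]
```

View pics/scene0.png

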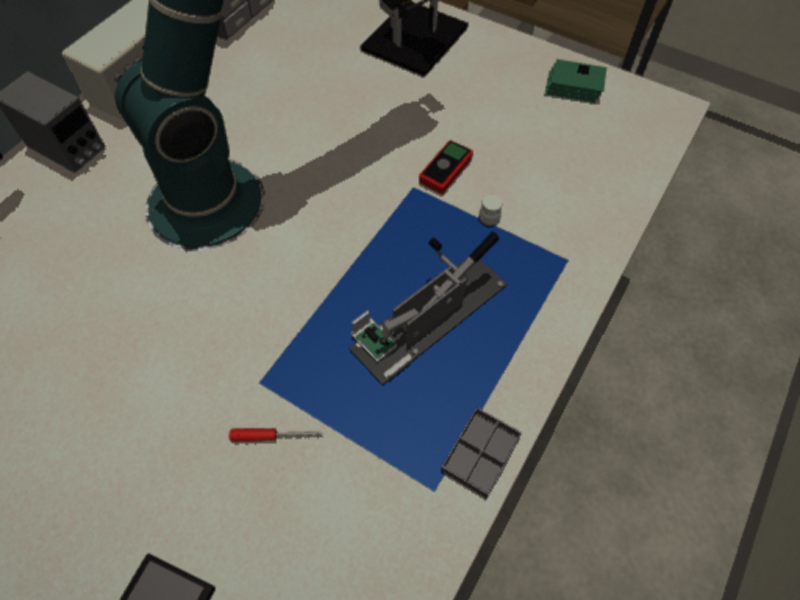

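View pics/side0.png

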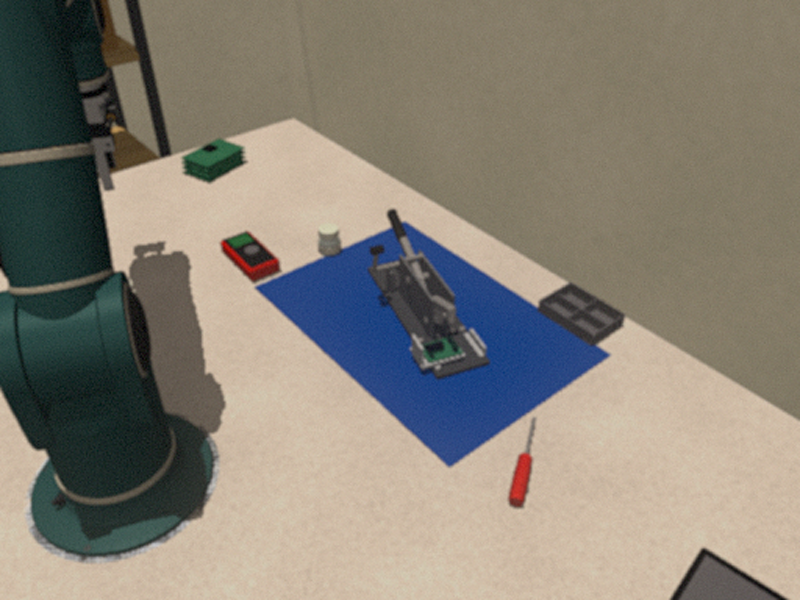

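The scene shows the pliers on the blue mat, jaw at about (400,325), knob (435,244), grip end (495,237) and tab (362,321). In the side picture the knob is at (377,250) and the grip end at (393,213). Next I fit the pose roughly and take a closer look with the wrist camera.

```bash
cat > h.py <<'E'
import numpy as np, cv2
from rig import robot
from scipy.optimize import least_squares
def cam(n):
    c=robot.camera_info(n); K=np.array([[c["fx"],0,c["cx"]],[0,c["fy"],c["cy"]],[0,0,1.]]); return c["rvec"],c["tvec"],K
def proj(c,P): return cv2.projectPoints(np.atleast_2d(np.array(P,float)),c[0],c[1],c[2],None)[0][:,0]
def R(t): return np.array([[np.cos(t),-np.sin(t),0],[np.sin(t),np.cos(t),0],[0,0,1]])
def W(p,q): return np.atleast_2d(q)@R(p[2]).T+[p[0],p[1],0]
def fit(obs,p0):  # obs: list of (cam, local pts, pix)
    f=lambda p: np.concatenate([(proj(c,W(p,L))-U).ravel() for c,L,U in obs])
    r=least_squares(f,p0,loss="soft_l1"); return r.x,f(r.x).reshape(-1,2)
E
python3 - <<'E'
from h import *
k=.64
L=[[-.072,.0736,.130],[.055,-.185,.01],[.055,.185,.01]]
U=np.array([[435,244],[384,383],[505,285]])*k
L2=[[-.072,.0736,.130],[-.055,-.185,.01],[.055,-.185,.01]]
U2=np.array([[377,250],[440,376],[488,362]])*k
o=[(cam("scene"),L,U),(cam("side"),L2,U2)]
best=min((fit(o,[.6,0,t]) for t in np.arange(-3,3.1,.5)),key=lambda a:np.abs(a[1]).sum())
p,r=best; print(p,r.round(1))
for n in("scene","side"):
    print(n,(proj(cam(n),W(p,[[-.09,-.135,.06],[0,.14,.14],[0,-.135,.04]]))/k).round())
s=robot.get_state(); c=cam("wrist"); Rc=cv2.Rodrigues(c[0])[0]
print("wrist cam pos in tool",s["tool_rot"].T@(-Rc.T@c[1]-s["ee_pos"]),"axes in tool",(s["tool_rot"].T@Rc.T).round(2),c[2])
E
```

```text
[ 0.6347514   0.01096415 -0.29667167] [[-0.5 -0. ]
 [-1.8  0.7]
 [ 0.9 -1.2]
 [ 0.2 -0.2]
 [-1.5  0. ]
 [ 1.9 -1.1]]
scene [[354. 312.]
 [481. 245.]
 [382. 345.]]
side [[410. 343.]
 [398. 222.]
 [454. 339.]]
wrist cam pos in tool [ 0.0858415   0.00021723 -0.15988516] axes in tool [[ 0.   -0.96 -0.29]
 [ 1.    0.   -0.  ]
 [ 0.   -0.29  0.96]] [[277.69276211   0.         253.15167108]
 [  0.         277.69276211 190.1022028 ]
 [  0.           0.           1.        ]]
```

```bash
cat >> h.py <<'E'
def tool(p): r=R(p[2]); return np.column_stack([-r[:,0],r[:,1],[0,0,-1.]])  # tool y = press y, tool x = -press x
P=[.6348,.011,-.2967]
E
python3 - <<'E'
from h import *
for i,y in enumerate((.10,-.10)):
    robot.move_ptp(W(P,[-.03,y,.23])[0],tool(P))
    robot.pause(.3)
    c=cam("wrist"); im=robot.grab_frame("wrist"); np.savez(f"c{i}.npz",*c)
    cv2.imwrite(f"pics/w{i}.png",cv2.resize(im[:,:,::-1],(800,600),interpolation=cv2.INTER_CUBIC))
print(robot.get_state()["time"])
E
```

```text
3.75
```

View pics/w0.png

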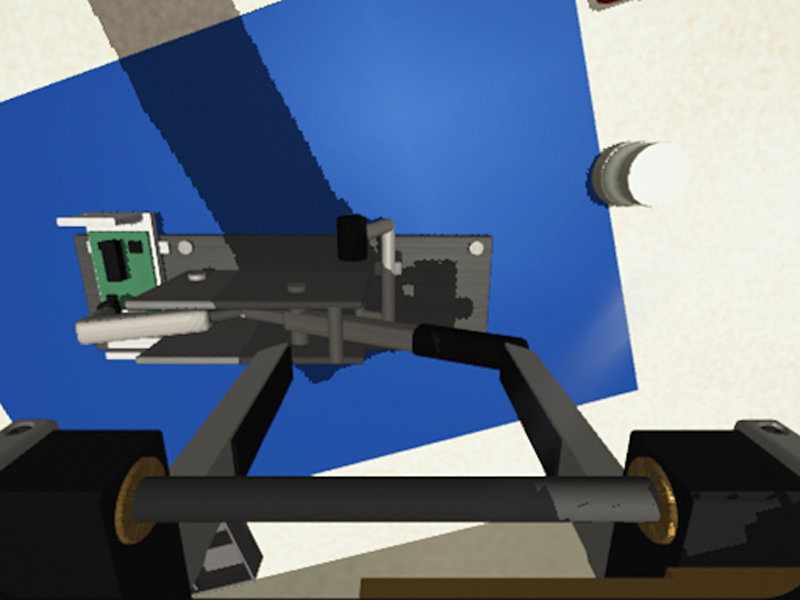

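View pics/w1.png

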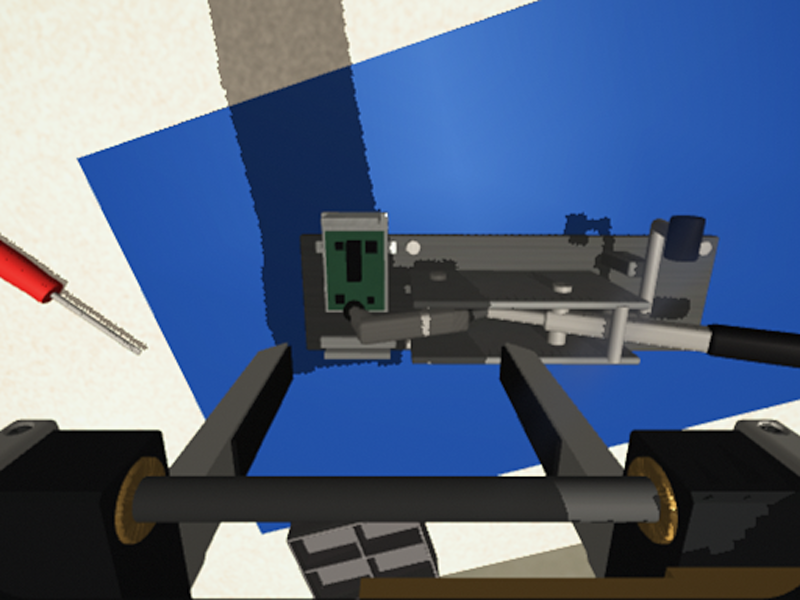

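w0 and w1 show the plate edge running along the image, with corners at (77,236)/(492,236) in w0 and (303,235)/(717,238) in w1. The knob is at (351,238) and (686,238), and the tab top centre at (354,216) in w1. I refine the fit and triangulate.

```bash
python3 - <<'E'
from h import *
k=.64
cs=[tuple(np.load(f"c{i}.npz").values()) for i in (0,1)]
kn=[-.072,.0736,.130]
A=[-.055,-.185,.01];B=[-.055,.185,.01];C=[.055,-.185,.01];D=[.055,.185,.01]
S,Z=cam("scene"),cam("side")
o=[(cs[0],[A,B,kn],np.array([[77,236],[492,236],[351,238]])*k),(cs[1],[A,B,D,kn],np.array([[303,235],[717,237],[712,349],[686,238]])*k),
(S,[kn,C,D],np.array([[435,244],[384,383],[505,285]])*k),(Z,[kn,A,C],np.array([[377,250],[440,376],[488,362]])*k)]
p,r=fit(o,P);print(p,r.round(1).tolist())
def tri(ob,name):
    f=lambda q:np.concatenate([proj(c,W(p,q))[0]-np.array(u)*k for c,u in ob])
    s=least_squares(f,[0,0,.1]);print(name,s.x.round(4),s.fun.round(1))
tri([(cs[0],(351,238)),(cs[1],(686,238)),(S,(435,244)),(Z,(377,250))],"knob")
tri([(S,(495,237)),(Z,(393,212))],"gripend")
tri([(cs[0],(415,340)),(cs[1],(709,339)),(S,(473,259)),(Z,(403,236))],"gripstart")
tri([(cs[0],(86,220)),(cs[1],(354,216)),(S,(361,321)),(Z,(417,337))],"tab")
# tab position with y,z known
f=lambda x:(proj(cs[1],W(p,[x[0],-.135,.06]))[0]-np.array([354,214])*k);print("tabx",least_squares(f,[-.09]).x)
E
```

```text
[ 0.63305177  0.01331368 -0.2931414 ] [[-3.2, 0.1], [1.1, -0.4], [1.4, -0.0], [-2.4, 0.9], [2.8, -0.7], [-10.0, 1.6], [-0.4, 0.4], [-0.7, -0.7], [-1.7, -0.0], [0.7, -2.1], [-0.7, -0.3], [-2.3, -0.2], [1.0, -1.4]]
knob [-0.0722  0.0728  0.1313] [ 0.3 -0.  -0.4  0.4 -0.9 -0.9 -0.7 -0.5]
gripend [0.0065 0.1751 0.141 ] [ 0.  -0.2  0.2  0.2]
gripstart [-0.      0.1127  0.1154] [ 0.5 -0.1 -0.1  1.  -1.6 -0.8 -0.8  1.3]
tab [-0.0755 -0.1328  0.061 ] [ 0.7 -0.5 -0.9  2.3 -1.2 -4.3 -1.2  1.9]
tabx [-0.07940173]
```

```bash
sed -i 's/^P=.*/P=[.6331,.0133,-.2931]/' h.py; cat >> h.py <<'E'
def ml(q,v=.15,th=None): return robot.move_linear(W(P,q)[0],velocity=v,frame=tool(P),threshold=th)
def st():
    s=robot.get_state(); return round(float(s["time"]),2),(R(P[2]).T@(s["ee_pos"]-[P[0],P[1],0])).round(4),(R(P[2]).T@s["force"]).round(1)
E
python3 - <<'E'
from h import *
robot.gripper_to(0.0)
ml([-.125,-.135,.2],.2); ml([-.125,-.135,.058],.1); print(st())
print(ml([-.098,-.135,.058],.08,6),st())
print(ml([-.02,-.135,.058],.02,11),st())
robot.pause(.3); print(st())
cv2.imwrite("pics/t.png",cv2.resize(robot.grab_frame("wrist")[:,:,::-1],(800,600)))
E
```

```text
(7.42, array([-0.1247, -0.1349,  0.0584]), array([-0.5,  0.6,  0.7]))
False (7.91, array([-0.0982, -0.1351,  0.0579]), array([0.1, 0. , 0.5]))
True (10.28, array([-0.0479, -0.1352,  0.0575]), array([-1.1, -0.6,  1.2]))
(10.57, array([-0.0486, -0.1355,  0.0572]), array([-0.3,  0.1,  0.1]))
```

View pics/t.png

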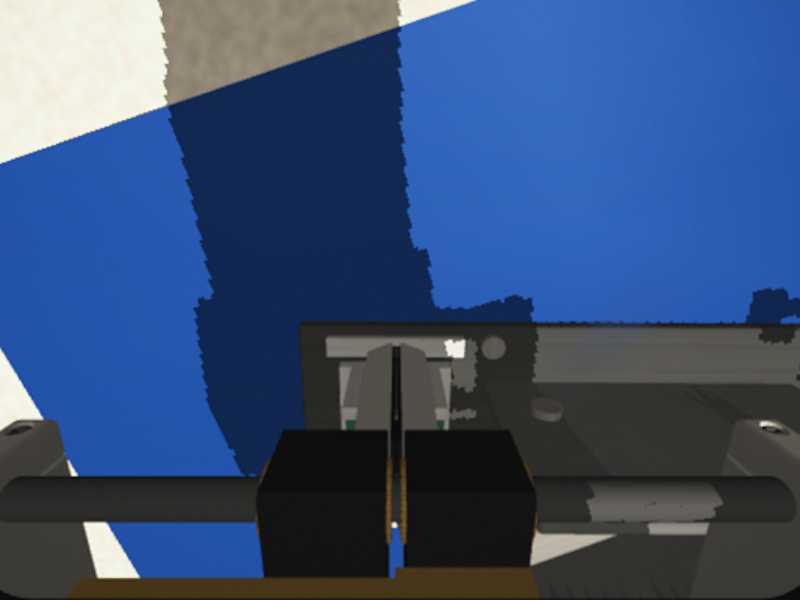

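The fingers are against the tab. The push stopped at x = -48 mm, but I expected about -37 mm, so I push again to see whether this is really the end stop.

```bash
python3 - <<'E'
from h import *
ml([-.053,-.135,.058],.05)
for th in (10,16):
    print(ml([-.02,-.135,.058],.015,th),st()); 
print(st())
ml([-.07,-.135,.058],.08); robot.pause(.1); print(st())
ml([-.10,-.135,.2],.2)
ml([-.11,-.10,.23],.2);robot.pause(.2)
np.savez("c2.npz",*cam("wrist"))
cv2.imwrite("pics/t2.png",cv2.resize(robot.grab_frame("wrist")[:,:,::-1],(800,600)))
E
```

```text
True (11.65, array([-0.048 , -0.1351,  0.0576]), array([ 0.4, -0.2,  1.5]))
True (12.15, array([-0.048 , -0.1351,  0.057 ]), array([0.1, 1.2, 0. ]))
(12.15, array([-0.048 , -0.1351,  0.057 ]), array([0.1, 1.2, 0. ]))
(12.68, array([-0.0695, -0.135 ,  0.0581]), array([ 0.6,  0.9, -0.6]))
```

View pics/t2.png

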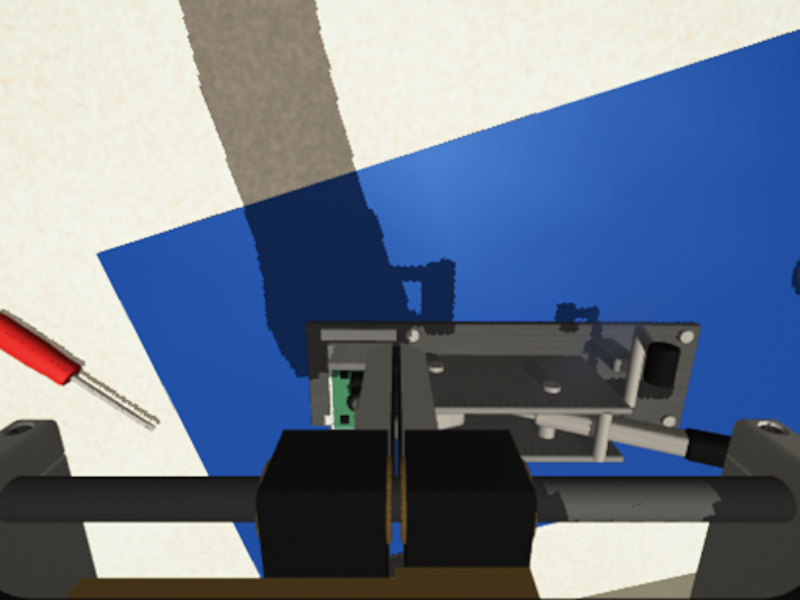

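```bash
python3 - <<'E'
from h import *
k=.64
c=tuple(np.load("c2.npz").values())
for z in (.06,):
  for x in (-.079,-.039,-.029): print(x,(proj(c,W(P,[[x,-.157,z],[x,-.135,z],[x,-.113,z],[x+.006,-.135,z]]))/k).round().tolist())
for z in(.01,.03): print(z,(proj(c,W(P,[[-.055,-.17,z],[-.045,-.17,z],[-.035,-.17,z],[-.045,-.1,z]]))/k).round().tolist())
i=cv2.imread("pics/t2.png")[300:460,290:470]; cv2.imwrite("pics/t2c.png",cv2.resize(cv2.convertScaleAbs(i,alpha=1.6,beta=20),(720,640)[:2] if 0 else (675,600),interpolation=cv2.INTER_CUBIC))
E
```

```text
-0.079 [[326.0, 318.0], [353.0, 318.0], [380.0, 318.0], [353.0, 325.0]]
-0.039 [[328.0, 364.0], [354.0, 364.0], [381.0, 364.0], [354.0, 370.0]]
-0.029 [[328.0, 375.0], [355.0, 375.0], [381.0, 375.0], [355.0, 381.0]]
0.01 [[321.0, 325.0], [322.0, 335.0], [322.0, 345.0], [396.0, 335.0]]
0.03 [[317.0, 333.0], [318.0, 343.0], [319.0, 353.0], [396.0, 343.0]]
```

View pics/t2c.png

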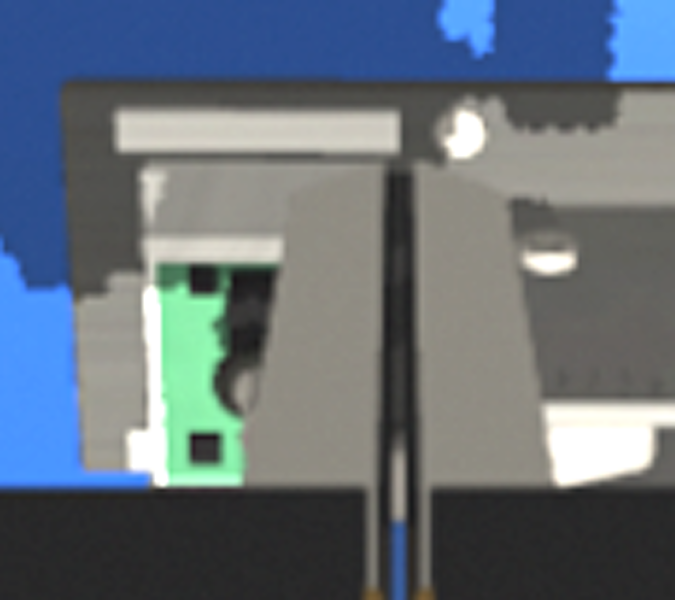

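```bash
python3 - <<'E'
from h import *
k=.64
c=tuple(np.load("c1.npz").values())
i=cv2.imread("pics/w1.png").astype(int)
for r in range(206,290,2): print(r,i[r,336:346].mean(0).round().astype(int),i[r,354].tolist(), end=' | ')
print()
X=np.array([-.095,-.09,-.085,-.08,-.075,-.07,-.065]); 
print("top z.06",(proj(c,W(P,[[x,-.135,.06] for x in X]))/k).round(1)[:,1])
print("conn z.041",[(x,(proj(c,W(P,[x,-.135,.041]))/k).round(1).tolist()) for x in (-.07,-.067,-.06,-.05,-.04,-.033,-.03)])
E
```

```text
206 [80 40 18] [80, 40, 17] | 208 [80 39 17] [81, 39, 18] | 210 [80 40 18] [80, 40, 18] | 212 [78 67 62] [79, 66, 59] | 214 [76 82 83] [77, 82, 85] | 216 [71 76 77] [75, 80, 81] | 218 [107 114 116] [107, 114, 116] | 220 [126 133 135] [121, 128, 130] | 222 [119 126 128] [115, 122, 124] | 224 [114 121 123] [113, 120, 122] | 226 [117 124 125] [119, 126, 128] | 228 [123 130 133] [125, 131, 134] | 230 [100 109 106] [101, 109, 107] | 232 [42 62 32] [42, 61, 32] | 234 [44 64 34] [43, 64, 34] | 236 [46 65 36] [46, 64, 36] | 238 [46 65 35] [45, 65, 35] | 240 [44 64 34] [22, 30, 18] | 242 [22 27 18] [8, 6, 9] | 244 [16 19 14] [11, 11, 11] | 246 [17 20 15] [12, 12, 12] | 248 [18 21 15] [11, 11, 12] | 250 [32 44 26] [12, 11, 13] | 252 [45 65 36] [11, 10, 10] | 254 [43 62 34] [12, 12, 12] | 256 [44 63 34] [11, 11, 11] | 258 [44 62 34] [13, 11, 12] | 260 [44 63 34] [10, 11, 10] | 262 [45 65 35] [12, 12, 12] | 264 [45 65 35] [13, 12, 12] | 266 [46 66 36] [12, 12, 12] | 268 [45 65 35] [10, 11, 10] | 270 [45 65 35] [11, 12, 12] | 272 [46 66 36] [10, 10, 11] | 274 [45 65 35] [12, 11, 11] | 276 [45 65 35] [12, 11, 11] | 278 [45 65 35] [12, 11, 11] | 280 [46 65 36] [10, 9, 11] | 282 [45 65 35] [36, 51, 29] | 284 [45 65 35] [47, 67, 37] | 286 [45 65 35] [45, 64, 35] | 288 [44 65 35] [46, 65, 36] | 
top z.06 [192.9 199.8 206.6 213.4 220.1 226.8 233.4]
conn z.041 [(-0.07, [[352.3, 223.6]]), (-0.067, [[352.4, 227.4]]), (-0.06, [[352.7, 236.1]]), (-0.05, [[353.1, 248.4]]), (-0.04, [[353.4, 260.5]]), (-0.033, [[353.7, 268.8]]), (-0.03, [[353.8, 272.4]])]
```

The tab moved from about -77 to -39 mm. The connector started at x ≈ -40 mm, so it's now under the jaw and the stop is firm: the carrier is home. Next I squeeze the grip by feel.

```bash
cat > sq.py <<'E'
from h import *
def fz():
    v=[]
    for _ in range(3): robot.pause(.02); v.append(robot.get_state()["force"][2])
    return float(np.mean(v))
ml([0,.150,.24],.25); ml([0,.150,.185],.15); robot.pause(.1); f0=fz()
print("touch",ml([0,.150,.13],.03,3),st(),round(f0,1))
z0=z=st()[1][2]; low=0; log=[]
while z>z0-.075:
    z-=.0015; y=.150+.007*min(1,(z0-z)/.06)
    ml([0,y,z],.03,18); f=fz()-f0; log.append((round((z0-z)*1e3,1),round(f,1)))
    if f>24: print("too hard");break
    low=low+1 if (z<z0-.04 and f<1.0) else 0
    if low>=2: break
print(log,st())
E
python3 sq.py
```

```text
touch True (17.07, array([-0.0004,  0.1499,  0.1585]), array([ 0.3,  0.1, -0.4])) 0.1
[(np.float64(1.5), -0.1), (np.float64(3.0), 0.1), (np.float64(4.5), 0.0), (np.float64(6.0), -0.1), (np.float64(7.5), 0.1), (np.float64(9.0), 0.2), (np.float64(10.5), -0.2), (np.float64(12.0), -0.3), (np.float64(13.5), 4.6), (np.float64(15.0), 3.0), (np.float64(16.5), 5.9), (np.float64(18.0), 7.7), (np.float64(19.5), 10.3), (np.float64(21.0), 11.2), (np.float64(22.5), 11.2), (np.float64(24.0), 11.1), (np.float64(25.5), 10.9), (np.float64(27.0), 10.4), (np.float64(28.5), 10.6), (np.float64(30.0), 9.8), (np.float64(31.5), 9.2), (np.float64(33.0), 8.8), (np.float64(34.5), 9.8), (np.float64(36.0), 10.0), (np.float64(37.5), 11.1), (np.float64(39.0), 11.2), (np.float64(40.5), 11.4), (np.float64(42.0), 11.2), (np.float64(43.5), 11.5), (np.float64(45.0), 10.8), (np.float64(46.5), 10.4), (np.float64(48.0), 10.3), (np.float64(49.5), 9.0), (np.float64(51.0), 7.7), (np.float64(52.5), 7.2), (np.float64(54.0), 6.1), (np.float64(55.5), 4.2), (np.float64(57.0), 2.8), (np.float64(58.5), 1.9), (np.float64(60.0), -0.1), (np.float64(61.5), -0.5)] (29.37, array([-1.00e-04,  1.57e-01,  9.69e-02]), array([ 0.1, -0.4, -0.3]))
```

The force rose to 11 N and faded to zero at over centre. I take the hand off, move to the lever and check.

```bash
python3 - <<'E'
from h import *
ml([0,.157,.24],.2); ml([-.072,.020,.24],.25); robot.pause(.1)
cv2.imwrite("pics/l.png",cv2.resize(robot.grab_frame("wrist")[:,:,::-1],(800,600)))
i=robot.grab_frame("side")[:,:,::-1]; cv2.imwrite("pics/l2.png",cv2.resize(i[110:250,200:340],(600,600),interpolation=cv2.INTER_CUBIC)); print(st())
E
```

```text
(31.2, array([-0.0718,  0.0211,  0.2395]), array([0.3, 0.4, 0.2]))
```

View pics/l.png

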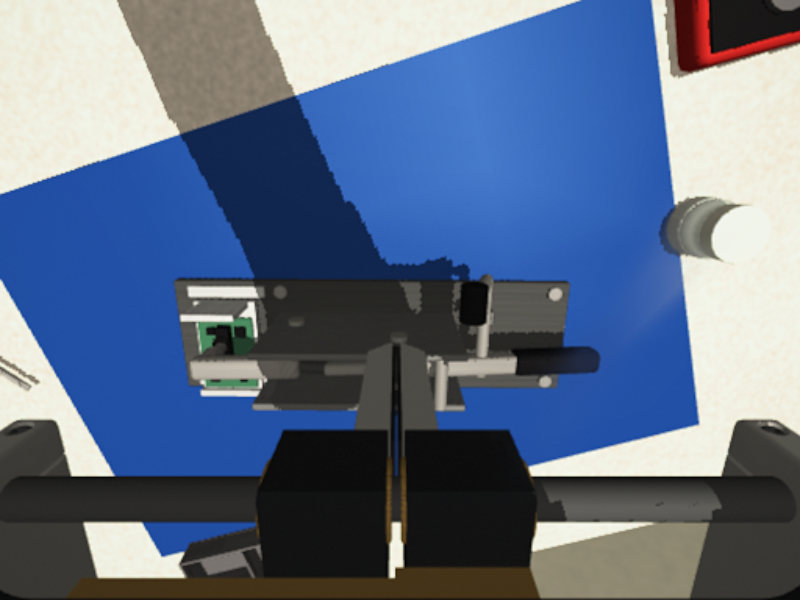

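The grip lies flat at (557,360), so the pliers have stayed locked with the hand off. The knob is at (474,303). Now the lever.

```bash
python3 - <<'E'
from h import *
def fy():
    v=[]
    for _ in range(3): robot.pause(.02); v.append(st()[2][1])
    return float(np.mean(v))
ml([-.072,.020,.139],.15); robot.pause(.2); f0=fy()
y=.036; ml([-.072,y,.139],.05,12); log=[]; mx=0
while y<.088:
    y+=.002; ml([-.072,y,.140],.04,18); f=f0-fy(); log.append((round(y*1e3),round(f,1))); mx=max(mx,f)
    if f>22 or (mx>6.5 and f<mx-4 ): break
print(log,st())
E
```

```text
[(38, 0.4), (40, 1.0), (42, 0.2), (44, 0.8), (46, 0.5), (48, 0.6), (50, 0.8), (52, 2.5), (54, 3.2), (56, 3.3), (58, 3.8), (60, 4.0), (62, 8.4), (64, 7.4), (66, 4.0)] (37.24, array([-0.0719,  0.066 ,  0.1401]), array([ 0.2, -3.6,  2.3]))
```

```bash
python3 - <<'E'
from h import *
robot.pause(.2); print(st())
ml([-.072,.025,.140],.06); ml([-.072,.020,.24],.2); robot.pause(.3)
cv2.imwrite("pics/m.png",cv2.resize(robot.grab_frame("wrist")[:,:,::-1],(800,600))); print(st())
E
```

```text
(37.44, array([-0.0719,  0.0661,  0.14  ]), array([-0. , -2.1,  3.2]))
(39.27, array([-0.0722,  0.0199,  0.2394]), array([-0.4, -0.5, -0.9]))
```

View pics/m.png

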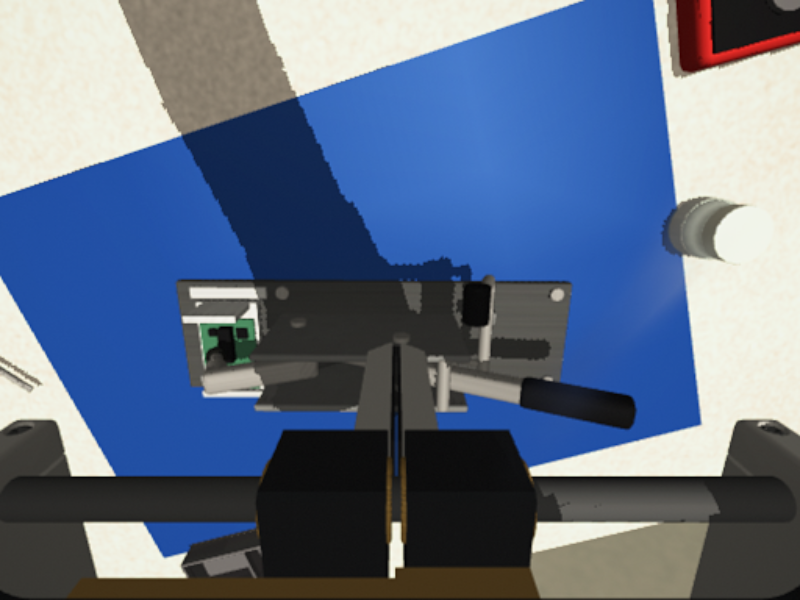

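The picture shows the grip sprung up to (578,402), the lever back at rest with its knob at (477,303), and the carrier unchanged with its tab at row 319. I hand in.

```bash
python3 -c "
from rig import robot
print(robot.sign_off())"
```

```text
the job is handed in; nothing more can be done
None
```

I slid the carrier home against its stop, squeezed the pliers until they locked over centre by themselves, then released them with the lever; they sprang open, the last picture shows the carrier still home, and I handed the job in at about 39 s with no verdict returned (how deep the connector went in was not measured).

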